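# Find the overweight carton and put it on hold

### The job

One of the three identical closed cartons on the green mat was packed too heavy. Working from the robot's left to its right, lift each carton in turn a few centimetres clear of the mat for a moment to judge its weight, standing each one back upright where it was before lifting the next (if the last one is the heavy one it may go straight to the tray). Then set the heavy carton upright and fully down in the pocket of the red tray, with the two others left standing in their places; set everything down gently, and do not disturb or knock over the other things on the bench.

Things in the scene. Friction and masses are not known exactly. Their poses are not given: they have to be found in the camera images.
- carton_a_mid (a point): Centre of the left-hand (the robot's left, +y) one of three closed look-alike cardboard cartons in a row on the mat: 84 mm long (own x, within 0.3 rad of world x), 54 wide (own y), 90 tall; its underside is 45 mm below this point. Two weigh 0.15 to 0.2 kg, one (any of them) 0.5 to 0.7 kg, filling in the middle. Stiff: stands a 60 N grip on its long faces.
- carton_b_mid (a point): Centre of the middle one of three closed look-alike cardboard cartons in a row on the mat: 84 mm long (own x, within 0.3 rad of world x), 54 wide (own y), 90 tall; its underside is 45 mm below this point. Two weigh 0.15 to 0.2 kg, one (any of them) 0.5 to 0.7 kg, filling in the middle. Stiff: stands a 60 N grip on its long faces.
- carton_c_mid (a point): Centre of the right-hand (the robot's right, -y) one of three closed look-alike cardboard cartons in a row on the mat: 84 mm long (own x, within 0.3 rad of world x), 54 wide (own y), 90 tall; its underside is 45 mm below this point. Two weigh 0.15 to 0.2 kg, one (any of them) 0.5 to 0.7 kg, filling in the middle. Stiff: stands a 60 N grip on its long faces.
- hold_tray_in (a point): Centre of the inner floor (6 mm above the bench) of the red hold tray, fixed to the bench left or right of the mat. Its one pocket is 100 mm long (own x, within 0.35 rad of world x) by 70 mm wide (own y), so a carton fits lengthwise with 8 mm to spare all round; walls 6 mm thick, their tops 22 mm above the bench.
- mat: Thin green bench mat, 270 mm (x) by 440 mm (y), 3 mm thick, fixed; origin at the centre of its underside. The cartons stand on it.
- tape_stand: Fixed black tape dispenser, 150 mm (x) by 70 mm (y), 92 mm tall, on the other side of the mat from the red tray; origin at the centre of its underside.
- tape_roll: Roll of clear tape lying flat, 76 mm across, 24 mm high; a bystander, not part of the job.
- marker: Blue marker pen, 14 mm thick, 124 mm long, lying; a bystander, not part of the job.
- bottle: White plastic bottle with blue cap, 72 mm across, 150 mm tall; a bystander, not part of the job.
- jar: Amber jar with black lid, 64 mm across, 80 mm tall; a bystander, not part of the job.
- wrench: Steel wrench lying flat; a bystander, not part of the job.
- cup: Blue cup, 76 mm across, 85 mm tall; a bystander, not part of the job.
Mind the look-alikes: they are no part of the job. What is shaped like the part that bears carton_c_mid but purple is not meant.

How it is judged (in metres and radians):
On the way, in this order (a step that is already met when the one before it is completed fails the run):
1. the left carton is lifted at least 25 mm clear while the two others stand in their places (height (world z) of carton_a_mid above 0.073 m and height (world z) of each of carton_b_mid, carton_c_mid below 0.056 m and angle between each of carton_b_mid, carton_c_mid's own z axis and vertical below 0.1 rad and distance of each of carton_b_mid, carton_c_mid from where it was at the start of the episode below 0.05 m), for 0.3 s.
2. the left carton stands back in its place and the middle one is lifted at least 25 mm clear, the right one still standing (height (world z) of carton_b_mid above 0.073 m and height (world z) of each of carton_a_mid, carton_c_mid below 0.056 m and angle between each of carton_a_mid, carton_c_mid's own z axis and vertical below 0.1 rad and distance of each of carton_a_mid, carton_c_mid from where it was at the start of the episode below 0.05 m), for 0.3 s.
3. the left and middle cartons stand back in their places and the right one is lifted at least 25 mm clear (height (world z) of carton_c_mid above 0.073 m and height (world z) of each of carton_a_mid, carton_b_mid below 0.056 m and angle between each of carton_a_mid, carton_b_mid's own z axis and vertical below 0.1 rad and distance of each of carton_a_mid, carton_b_mid from where it was at the start of the episode below 0.05 m), for 0.3 s.
At the end, for the whole second after the job is handed in: The heavy carton (pressing on the tray with over 3.4 N) stands upright (0.1 rad) on the floor of the red tray's pocket, its centre within 20 mm of the pocket's; the two light ones stand upright (0.1 rad) on the mat within 50 mm of where they started; all at rest (((horizontal distance between carton_a_mid and hold_tray_in below 0.02 m and z of carton_a_mid in the frame of hold_tray_in below 0.053 m and angle between each of carton_a_mid, carton_b_mid, carton_c_mid's own z axis and vertical below 0.1 rad and contact force between carton_a and hold_tray above 3.4 N and height (world z) of each of carton_b_mid, carton_c_mid below 0.056 m and distance of each of carton_b_mid, carton_c_mid from where it was at the start of the episode below 0.05 m and linear speed of each of carton_a, carton_b, carton_c below 0.03 m/s) or (horizontal distance between carton_b_mid and hold_tray_in below 0.02 m and z of carton_b_mid in the frame of hold_tray_in below 0.053 m and angle between each of carton_b_mid, carton_a_mid, carton_c_mid's own z axis and vertical below 0.1 rad and contact force between carton_b and hold_tray above 3.4 N and height (world z) of each of carton_a_mid, carton_c_mid below 0.056 m and distance of each of carton_a_mid, carton_c_mid from where it was at the start of the episode below 0.05 m and linear speed of each of carton_a, carton_b, carton_c below 0.03 m/s) or (horizontal distance between carton_c_mid and hold_tray_in below 0.02 m and z of carton_c_mid in the frame of hold_tray_in below 0.053 m and angle between each of carton_c_mid, carton_a_mid, carton_b_mid's own z axis and vertical below 0.1 rad and contact force between carton_c and hold_tray above 3.4 N and height (world z) of each of carton_a_mid, carton_b_mid below 0.056 m and distance of each of carton_a_mid, carton_b_mid from where it was at the start of the episode below 0.05 m and linear speed of each of carton_a, carton_b, carton_c below 0.03 m/s))); the robot touches nothing.
It fails at once if a carton is dropped or thrown (moves faster than 0.6 m/s out of the fingers, a fall of about 2 cm) ((linear speed of carton_a above 0.6 m/s and contact force between the fingers and carton_a below 0.1 N) or (linear speed of carton_b above 0.6 m/s and contact force between the fingers and carton_b below 0.1 N) or (linear speed of carton_c above 0.6 m/s and contact force between the fingers and carton_c below 0.1 N)).
It fails at once if a carton is tipped more than 0.6 rad (angle between any of carton_a_mid, carton_b_mid, carton_c_mid's own z axis and vertical above 0.6 rad).
It fails at once if another thing on the bench is moved more than 30 mm (distance of any of tape_roll, marker, bottle, jar, wrench, cup from where it was at the start of the episode above 0.03 m).
It also fails if it takes over 72 s, if anything falls off the work surface, if the arm or the gripper's body presses on something with over 40 N, if the wrist force passes 120 N, or if a joint passes its speed limit or range.

### The arm

A 6-joint arm with a two-finger parallel gripper is mounted at the origin on the work surface. World frame = base frame: x ahead of the robot, y to its left, z up, the work surface at z = 0. Lengths are in m, angles in degrees, forces in N, time in s.
With the tool pointing down it reaches from about 0.35 to 0.875 m from the base axis. Payload 4.2 kg.
Tool frame: the origin (TCP) lies between the finger pads; the fingertips stand 17 mm ahead of it and the grasp point (between the pads) lies 2 mm behind it; z points along the fingers, y is the direction in which the jaws open and shut (so a half turn about z gives the same grasp; the last joint's range is limited). The gripper opens to 87 mm and grips with 3 to 60 N. Pads are 19 mm wide; open, the fingers measure 117 mm over their backs; the gripper's body (75 mm by 190 mm) begins 51 mm behind the grasp point.
Start: joints at [-49.24, 22.042, 0.453, 0, -68.411, -14.817], TCP at [0.273, -0.562, 0.24] pointing down, gripper open.
Joint ranges: [-179.83, 179.83], [-69.29, 118.12], [-61.27, 80.66], [-181.25, 117.63], [-171.15, -9.14], [-177.46, 177.46]. Speed limits (degrees/s): [159.86, 159.86, 180, 180, 180, 180].

### API

Orientations are given as a 3x3 rotation matrix whose columns are the frame's x, y, z axes.
In Python, from station import r gives the robot as it stands.
- The arm moves only by the shell command python3 -m creep 'ROWS'. ROWS is JSON, a list of rows, each a list of 7 numbers: the opening, from 0 (shut) to 1 (fully open), then the shift along the tool's x, y, z scaled (see below), then the turn, a rotation vector about the tool's x, y, z scaled (see below). A call has 1 to 5 rows; each row is the pose to reach, as a shift and turn from the pose measured when the call began, along the tool's axes at that moment, turning the shorter way round; what a row does not reach only later rows make up. The controller multiplies each number of a shift by 300 mm and each number of a turn by 180 degrees. A row lasts 1/12 s, in which the tool goes at most 41.7 mm and 7.16 degrees, less where a joint would pass 70% of its speed; a pose out of reach is approached as far as the arm can. A call with a number of a shift or a turn outside -1 to 1 is refused whole. A call with a gripper value outside its range is refused whole. The fingers move at their own pace and stop on an object; the grip force is fixed at half the most. Time passes only in rows, so rows that repeat a pose let the fingers close. It gives the time, the measured TCP pose, the force and the opening at its end, in the units of the state.
- r.sense(): the state, without advancing time (a new reading comes with each control period).
- r.capture(name): name is "scene" or "top" or "wrist"; returns the picture (420x560x3 uint8, blue, green, red); there is no depth.
- r.camera_model(name): a dict with "mtx" (3x3 intrinsics, pixels), "dist" ([k1, k2, p1, p2, k3] as OpenCV has them; the pictures are not rectified), "R" (3x3) and "t" (3): a world point X has camera coordinates R X + t; the wrist camera has in their place "mount" (4x4, takes a point from camera to tool coordinates, whose origin is the TCP and whose axes are the flange's). Camera axes: x right, y down, z forward; pixel columns grow to the right and rows downward; lengths in m; the calibration is good to about 2 mm. A picture is of the moment at which its call begins: read the wrist's pose just before it. camera_model takes no time and is no camera call.
- r.finish_job(): hands the job in, once; it reports no verdict.
Trained networks look in the newest picture that a camera, given by its name, has taken for a name from the list of things; names that differ only in an ending like _2 or _b are one class to them, and where a whole thing is asked for, a point or a joint stands for the part that bears it (a point fixed in the world has none). Each returns a list of dicts, best first, with "score" (0 to 1); they miss things now and then, are a little off and sometimes report something else, mostly with a low value. They report only what shows in the picture. A call takes as long as a camera call. They do not tell look-alikes from the thing itself.
- r.recognise(camera, target): "rect" ([left, top, right, bottom] as shares, 0 to 1, of the picture: columns of its width, rows of its height, round what is visible of it).
- r.outline_of(camera, target): "pixels" (420x560 bool, what is visible of it) and "rect" ([left, top, right, bottom] as shares, 0 to 1, of the picture: columns of its width, rows of its height, round what is visible of it).
The state is a dict: "time_s": time; "joints": joint angles; "joint_velocities": joint speeds; "effort": joint torques, N m; "tcp_pos": TCP position; "ee_rot": TCP orientation; "wrist_force": force on the tool from outside, world axes, zero at the start; "moment": the same for the moment, N m; "gripper_width": opening from 0.0 (shut) to 1.0 (fully open).
Only numpy, scipy, OpenCV 4.12 (cv2) and the standard library are available. Lean on these libraries where they do the work, as an engineer would, in place of code of your own. Each camera call takes 0.05 s, during which the arm holds its last target.

## Working session

There is one attempt and no reset: what is moved stays moved. The work goes in short steps, Python scripts to look and compute and a shell command to move; the robot and the scene stay as the last step left them, time stands still between calls to the robot, and variables do not carry over. Pictures are saved under pics/ and viewed, and the job is handed in when it is done.

```bash
ls; mkdir -p pics; python3 - <<'E'
from station import r
import cv2
s=r.sense(); print(s)
for n in ("scene","top"):
    cv2.imwrite(f"pics/{n}0.png",r.capture(n))
    m=r.camera_model(n); print(n,m)
print(r.camera_model("wrist"))
E
```

```text
pics
{'time_s': 0.0, 'joints': array([-4.92392116e+01,  2.20937949e+01,  3.78532835e-01, -2.88258238e-02,
       -6.84132432e+01, -1.48153216e+01]), 'joint_velocities': array([-0.03969612,  0.00280199,  0.00678037, -0.0285033 , -0.05303679,
       -0.0475346 ]), 'effort': array([ 4.61784509e-05, -3.90668213e+01,  1.87401509e+01,  4.22000527e+00,
        1.09303606e-02, -2.23714510e-04]), 'tcp_pos': array([ 0.27319441, -0.56148286,  0.23841954]), 'ee_rot': array([[-8.99292003e-01, -4.37347300e-01, -1.10998053e-03],
       [-4.37348692e-01,  8.99289778e-01,  2.00422673e-03],
       [ 1.21650996e-04,  2.28783360e-03, -9.99997376e-01]]), 'wrist_force': array([ 0.24945666,  0.29195481, -0.26295221]), 'moment': array([ 2.93043797e-02, -9.78905022e-05,  9.43225323e-03]), 'gripper_width': 1.0048215446160453}
scene {'mtx': array([[465.56331157,   0.        , 282.15179364],
       [  0.        , 465.56331157, 207.39668967],
       [  0.        ,   0.        ,   1.        ]]), 'dist': array([-0.02876682,  0.        ,  0.        ,  0.        ,  0.        ]), 'R': array([[ 0.82844227,  0.55977843
[... 507 characters left out ...]
75],
       [ 0.19955971, -0.01537569, -0.97976503]]), 't': array([0.059349  , 0.56180805, 1.34204236])}
{'mtx': array([[373.51711208,   0.        , 276.73312454],
       [  0.        , 373.51711208, 214.99982775],
       [  0.        ,   0.        ,   1.        ]]), 'dist': array([-0.03394402,  0.        ,  0.        ,  0.        ,  0.        ]), 'mount': array([[-5.10113521e-04, -9.67678222e-01, -2.52187625e-01,
         6.83573967e-02],
       [ 9.99999757e-01, -3.73961187e-04, -5.87813542e-04,
        -1.07110803e-04],
       [ 4.74505980e-04, -2.52187863e-01,  9.67678178e-01,
        -1.45724764e-01],
       [ 0.00000000e+00,  0.00000000e+00,  0.00000000e+00,
         1.00000000e+00]])}
```

View pics/scene0.png

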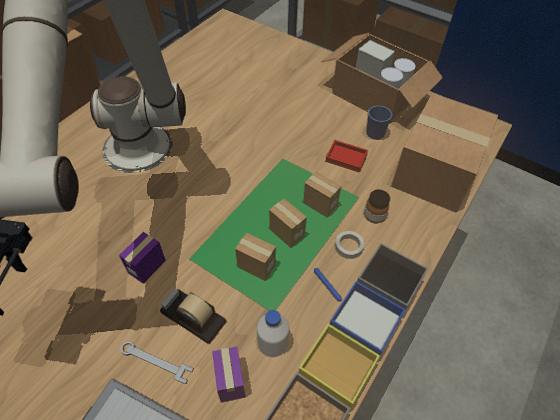

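View pics/top0.png

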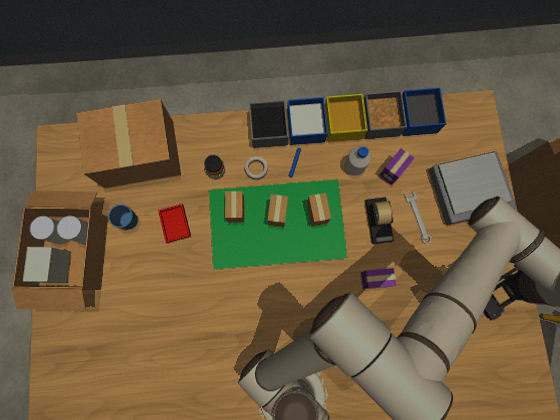

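The top view shows the cartons on the mat at about (234,207) = a, (278,210) = b and (319,208) = c. The red tray is at (175,223), on the robot's left, and the black dispenser is at (380,220). The purple look-alikes at (396,165) and (380,279) are not part of the job.

```bash
cat > h.py <<'E'
import numpy as np, cv2
from scipy.optimize import minimize
from station import r
def proj(n,P):
    m=r.camera_model(n); rv,_=cv2.Rodrigues(m["R"])
    return cv2.projectPoints(np.asarray(P,float).reshape(-1,3),rv,np.asarray(m["t"]),m["mtx"],m["dist"])[0][:,0]
def box(x,y,yaw,L,W,z0,z1):
    c,s=np.cos(yaw),np.sin(yaw); out=[]
    for z in (z0,z1):
        for a,b in ((1,1),(1,-1),(-1,-1),(-1,1)):
            u,v=a*L/2,b*W/2; out.append([x+c*u-s*v,y+s*u+c*v,z])
    return np.array(out)
def ground(n,px,z):
    m=r.camera_model(n); p=cv2.undistortPoints(np.array([[px]],float),m["mtx"],m["dist"])[0,0]
    R=np.array(m["R"]);t=np.array(m["t"]); C=-R.T@t; d=R.T@np.array([p[0],p[1],1]); return C+d*(z-C[2])/d[2]
def hullmask(p,S=4):
    im=np.zeros((420*S,560*S),np.uint8); h=cv2.convexHull(((p+.5)*S).astype(np.float32)).astype(np.int32)
    cv2.fillConvexPoly(im,h,1); return cv2.resize(im.astype(np.float32),(560,420),interpolation=cv2.INTER_AREA)
def fit(obs,x0,L,W,z0,z1):  # obs: list (cam,mask)
    def f(q):
        e=0
        for n,mk in obs:
            e+=np.abs(hullmask(proj(n,box(q[0],q[1],q[2],L,W,z0,z1)))-mk).sum()/mk.sum()
        return e/len(obs)
    best=None
    for yw in (-.25,0,.25):
        o=minimize(f,[x0[0],x0[1],yw],method="Nelder-Mead",options=dict(initial_simplex=[[x0[0],x0[1],yw],[x0[0]+.015,x0[1],yw],[x0[0],x0[1]+.015,yw],[x0[0],x0[1],yw+.15]],xatol=1e-4,fatol=1e-4))
        if best is None or o.fun<best.fun: best=o
    return best.x,best.fun
E
python3 - <<'E'
from h import *
ms={}
for n in ("scene","top"):
    for t,k in (("carton_a_mid","c"),("hold_tray_in","t"),("tape_stand","s")):
        try: res=r.outline_of(n,t)
        except Exception as ex: print(ex); continue
        ms[n,k]=res
        print(n,t,[(round(d["score"],2),np.round(np.array(d["rect"])*[560,420,560,420]).astype(int).tolist()) for d in res])
cx={"a":(234,207),"b":(278,210),"c":(319,208)}
for k,p in cx.items():
    g=ground("top",p,.06); ps=proj("scene",[g])[0]; obs=[]
    for n,q in (("top",p),("scene",ps)):
        for d in ms[n,"c"]:
            if d["pixels"][int(q[1]),int(q[0])]: obs.append((n,d["pixels"].astype(np.float32))); break
    print(k,g,[o[0] for o in obs])
    for oo in [obs]+[[o] for o in obs]: print("  ",*fit(oo,g[:2],.084,.054,.003,.093))
g=ground("top",(175,223),.02); print("tray",g)
obs=[]
for n in ("top","scene"):
    if ms.get((n,"t")): obs.append((n,ms[n,"t"][0]["pixels"].astype(np.float32)))
for oo in [obs]+[[o] for o in obs]:
    if oo: print("  ",*fit(oo,g[:2],.112,.082,0,.022))
print(r.sense()["time_s"])
E
```

```text
scene carton_a_mid [(0.84, [302, 175, 341, 217])]
scene hold_tray_in [(0.96, [325, 138, 368, 174])]
scene tape_stand [(0.91, [158, 291, 228, 345])]
top carton_a_mid [(0.87, [223, 193, 243, 224])]
top hold_tray_in [(0.55, [158, 205, 193, 245])]
top tape_stand [(0.77, [362, 200, 391, 244])]
a [0.59422121 0.13500914 0.06      ] ['top', 'scene']
   [ 0.59665631  0.13484092 -0.05558585] 0.05076294392347336
   [ 0.59544066  0.13460069 -0.06418859] 0.05206483229994774
   [ 0.59759385  0.13396584 -0.04491977] 0.03615614399313927
b [ 0.57267971 -0.00520973  0.06      ] []Traceback (most recent call last):
  File "<stdin>", line 16, in <module>
  File "h.py", line 27, in fit
    o=minimize(f,[x0[0],x0[1],yw],method="Nelder-Mead",options=dict(initial_simplex=[[x0[0],x0[1],yw],[x0[0]+.015,x0[1],yw],[x0[0],x0[1]+.015,yw],[x0[0],x0[1],yw+.15]],xatol=1e-4,fatol=1e-4))
    res = _minimize_neldermead(fun, x0, args, callback, bounds=bounds,
                               **options)
    fsim[k] = func(sim[k])
              ~~~~^^^^^^^^
    fx = function(np.copy(x), *(wrapper_args + args))
  File "h.py", line 24, in f
    return e/len(obs)
           ~^~~~~~~~~
ZeroDivisionError: division by zero
```

```bash
python3 - <<'E'
from h import *
ms={}
cx={"a":(234,207),"b":(278,210),"c":(319,208)}
for k,p in cx.items():
    g=ground("top",p,.06); ps=proj("scene",[g])[0]; obs=[]
    for n,q in (("top",p),("scene",ps)):
        res=r.outline_of(n,f"carton_{k}_mid")
        print(n,k,[(round(d["score"],2),np.round(np.array(d["rect"])*[560,420,560,420]).astype(int).tolist()) for d in res])
        for d in res:
            if d["pixels"][int(q[1]),int(q[0])]: obs.append((n,d["pixels"].astype(np.float32))); break
    print(k,g,[o[0] for o in obs])
    if obs:
      for oo in [obs]+[[o] for o in obs]: print("  ",*fit(oo,g[:2],.084,.054,.003,.093))
g=ground("top",(175,223),.02); obs=[]
for n in ("top","scene"):
    d=r.outline_of(n,"hold_tray_in")
    if d: obs.append((n,d[0]["pixels"].astype(np.float32)))
for oo in [obs]+[[o] for o in obs]:
    if oo: print(" tray ",*fit(oo,g[:2],.112,.082,0,.022))
print(r.sense()["time_s"])
E
```

```text
top a [(0.87, [223, 193, 243, 224])]
scene a [(0.84, [302, 175, 341, 217])]
a [0.59422121 0.13500914 0.06      ] ['top', 'scene']
   [ 0.59665631  0.13484092 -0.05558585] 0.05076294392347336
   [ 0.59544066  0.13460069 -0.06418859] 0.05206483229994774
   [ 0.59759385  0.13396584 -0.04491977] 0.03615614399313927
top b [(0.81, [267, 193, 288, 227]), (0.47, [222, 192, 242, 225])]
scene b [(0.78, [270, 200, 310, 244])]
b [ 0.57267971 -0.00520973  0.06      ] ['top', 'scene']
   [ 0.57142499 -0.00274757 -0.21757833] 0.052284859120845795
   [ 0.57081454 -0.00245066 -0.21129512] 0.05830938741564751
   [ 0.57277578 -0.00357145 -0.21800365] 0.03925243020057678
top c [(0.65, [359, 270, 394, 286]), (0.59, [378, 147, 412, 186]), (0.57, [307, 192, 330, 226])]
scene c [(0.96, [117, 232, 168, 281]), (0.83, [234, 235, 274, 281]), (0.77, [213, 345, 248, 404]), (0.47, [313, 269, 341, 302])]
c [ 0.56831559 -0.13708963  0.06      ] ['top', 'scene']
   [ 0.56469391 -0.13481243  0.08162697] 0.06459248065948486
   [ 0.56403785 -0.13322106  0.12538231] 0.054289817810058594
   [ 0.56555016 -0.13709467  0.09108787] 0.02753141149878502
 tray  [0.56771728 0.33845453 0.18760143] 0.07554883509874344
 tray  [0.56604651 0.33941072 0.1894598 ] 0.09968449175357819
 tray  [0.56836131 0.33784119 0.20629992] 0.040621593594551086
0.8
```

```bash
cat > go.py <<'E'
import sys,numpy as np
from scipy.spatial.transform import Rotation as Ro
from station import r
def need(x,y,z,yaw):  # tool down, jaw axis y at yaw+90deg
    s=r.sense(); R=np.array(s["ee_rot"]); p=np.array(s["tcp_pos"])
    c,n=np.cos(yaw),np.sin(yaw)
    T=np.array([[-c,-n,0],[-n,c,0],[0,0,-1]]).T if False else np.column_stack([[-c,-n,0],[-n,c,0],[0,0,-1]])
    d=R.T@(np.array([x,y,z])-p); w=Ro.from_matrix(R.T@T).as_rotvec(degrees=True)
    print("t",round(s["time_s"],2),"tcp",p.round(4),"F",np.round(s["wrist_force"],2),"w",round(s["gripper_width"],3),"j",np.round(s["joints"],0))
    print("mm",(d*1e3).round(1),"deg",w.round(2),"rows",round(np.linalg.norm(d)/.0417,1))
    print("shift",(d/.3).round(4),"turn",(w/180).round(4))
if __name__=="__main__": need(*map(float,sys.argv[1:5]))
E
python3 go.py 0.5967 0.1345 0.24 -0.055
```

```text
t 0.8 tcp [ 0.2735 -0.562   0.2396] F [0.48 0.05 0.15] w 1.001 j [-49.  22.   0.  -0. -68. -15.]
mm [-5.954e+02  4.849e+02 -4.000e-01] deg [-0.   0.  29.1] rows 18.4
shift [-1.9846e+00  1.6162e+00 -1.4000e-03] turn [-0.      0.      0.1616]
```

```bash
python3 -m creep '[[1,-0.1,0.08,0,0,0,0],[1,-0.2,0.165,0,0,0,0],[1,-0.31,0.255,0,0,0,0],[1,-0.42,0.345,0,0,0,0],[1,-0.53,0.43,0,0,0,0]]'; python3 go.py 0.5967 0.1345 0.24 -0.055
```

```text
time_s: 1.22
tcp_pos: [0.3593, -0.3765, 0.2397]
ee_rot: [[-0.9, -0.437, 0.0], [-0.437, 0.9, -0.0], [-0.0, -0.0, -1.0]]
wrist_force: [0.9, 0.2, 0.0]
gripper_width: 0.995
t 1.22 tcp [ 0.3593 -0.3765  0.2397] F [0.93 0.15 0.03] w 0.995 j [-28.  12. -14.   0. -64. -36.]
mm [-4.368e+02  3.560e+02 -3.000e-01] deg [-2.000e-02  2.000e-02  2.905e+01] rows 13.5
shift [-1.4559e+00  1.1868e+00 -1.1000e-03] turn [-1.000e-04  1.000e-04  1.614e-01]
```

```bash
python3 -m creep '[[1,-0.1,0.08,0,0,0,0],[1,-0.2,0.165,0,0,0,0],[1,-0.31,0.255,0,0,0,0],[1,-0.42,0.345,0,0,0,0],[1,-0.53,0.43,0,0,0,0]]'; python3 go.py 0.5967 0.1345 0.24 -0.055
```

```text
time_s: 1.63
tcp_pos: [0.4455, -0.1909, 0.2402]
ee_rot: [[-0.9, -0.437, 0.001], [-0.437, 0.9, -0.0], [-0.001, -0.001, -1.0]]
wrist_force: [1.3, -1.0, -0.3]
gripper_width: 1.002
t 1.63 tcp [ 0.4455 -0.1909  0.2402] F [ 1.29 -1.02 -0.33] w 1.002 j [ -4.   8. -19.   0. -63. -60.]
mm [-278.2  226.6    0.3] deg [-0.04  0.08 29.05] rows 8.6
shift [-0.9273  0.7554  0.0011] turn [-0.0002  0.0004  0.1614]
```

```bash
python3 -m creep '[[1,-0.1,0.08,0,0,0,0.03],[1,-0.2,0.165,0,0,0,0.06],[1,-0.31,0.255,0,0,0,0.1],[1,-0.42,0.345,0,0,0,0.13],[1,-0.53,0.43,0,0,0,0.1614]]'; python3 go.py 0.5967 0.1345 0.24 -0.055
```

```text
time_s: 2.05
tcp_pos: [0.53, -0.0084, 0.2408]
ee_rot: [[-0.998, 0.06, 0.002], [0.06, 0.998, -0.0], [-0.002, -0.0, -1.0]]
wrist_force: [0.7, -0.4, 0.6]
gripper_width: 0.998
t 2.05 tcp [ 0.53   -0.0084  0.2408] F [ 0.74 -0.4   0.63] w 0.998 j [  17.   13.  -13.    0.  -64. -110.]
mm [-58.1 146.6   0.9] deg [-0.    0.13 -0.28] rows 3.8
shift [-0.1936  0.4887  0.0029] turn [-0.      0.0007 -0.0015]
```

```bash
python3 -m creep '[[1,-0.05,0.13,0,0,0,0],[1,-0.1,0.26,0,0,0,0],[1,-0.15,0.38,0,0,0,0],[1,-0.1936,0.4887,0,0,0,0],[1,-0.1936,0.4887,0,0,0,-0.0015]]'; python3 - <<'E'
from h import *
cv2.imwrite("pics/w1.png",r.capture("wrist"))
E
python3 go.py 0.5967 0.1345 0.06 -0.055
```

```text
time_s: 2.47
tcp_pos: [0.5991, 0.1399, 0.2399]
ee_rot: [[-0.999, 0.05, 0.004], [0.05, 0.999, 0.001], [-0.004, 0.001, -1.0]]
wrist_force: [-0.2, 0.3, -0.4]
gripper_width: 1.003
t 2.52 tcp [0.5976 0.1375 0.2399] F [-0.03 -0.22 -0.24] w 1.0 j [  28.   21.   -1.    0.  -68. -121.]
mm [  1.1  -2.9 179.9] deg [-0.02  0.1   0.22] rows 4.3
shift [ 0.0035 -0.0098  0.5996] turn [-0.0001  0.0005  0.0012]
```

View pics/w1.png

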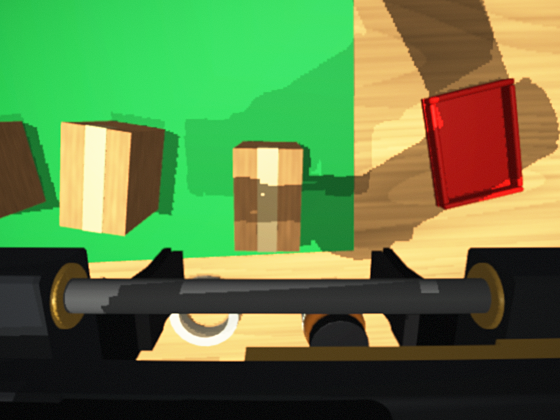

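The wrist view shows carton a centred near (268,197), b at (105,180) and the red tray at (472,145), all unobstructed. I'll refine a and the tray from this picture.

```bash
cat >> h.py <<'E'
_W={}
def wristpose(s=None):
    s=s or r.sense(); T=np.eye(4);T[:3,:3]=s["ee_rot"];T[:3,3]=s["tcp_pos"]
    m=r.camera_model("wrist"); C=np.linalg.inv(T@m["mount"]); _W["m"]=dict(mtx=m["mtx"],dist=m["dist"],R=C[:3,:3],t=C[:3,3])
def proj(n,P):
    m=_W["m"] if n=="wrist" else r.camera_model(n); rv,_=cv2.Rodrigues(np.array(m["R"]))
    return cv2.projectPoints(np.asarray(P,float).reshape(-1,3),rv,np.asarray(m["t"]),m["mtx"],m["dist"])[0][:,0]
def look(name,items,pic):
    """items: list (target,x,y,L,W,z0,z1)"""
    if name=="wrist": wristpose()
    im=r.capture(name).copy()
    for t,x,y,L,W,z0,z1 in items:
        q=proj(name,[[x,y,z1 if z1>.03 else z0+.006]])[0]; res=r.outline_of(name,t); hit=0
        for d in res:
            ys,xs=np.where(d["pixels"])
            if np.hypot(xs.mean()-q[0],ys.mean()-q[1])<40 and not hit:
                hit=1; f,e=fit([(name,d["pixels"].astype(np.float32))],(x,y),L,W,z0,z1); print(name,t,round(d["score"],2),f.round(4),round(e,3))
                cv2.polylines(im,[cv2.convexHull(proj(name,box(*f,L,W,z0,z1)).astype(np.float32)).astype(np.int32)],True,(255,0,255),1)
        if not hit: print(t,"missed",q,[(d["score"],d["rect"]) for d in res])
    cv2.imwrite(pic,im)
def car(k,x,y): return (f"carton_{k}_mid",x,y,.084,.054,.003,.093)
TR=("hold_tray_in",.5677,.3384,.112,.082,0,.022)
E
python3 - <<'E'
from h import *
look("wrist",[car("a",.5967,.1345),car("b",.572,-.003),TR],"pics/w2.png")
E
python3 go.py 0.5967 0.1345 0.06 -0.055
```

```text
wrist carton_a_mid 0.9 [ 0.5963  0.132  -0.0673] 0.022
wrist carton_b_mid 0.8 [ 0.5718 -0.0048 -0.2084] 0.011
wrist hold_tray_in 0.97 [0.5672 0.3371 0.1945] 0.017
t 2.72 tcp [0.5963 0.1335 0.2411] F [ 0.37 -0.28 -0.23] w 1.001 j [  28.   21.   -2.    0.  -68. -121.]
mm [  0.    1.  181.1] deg [-0.01  0.12 -0.06] rows 4.3
shift [1.000e-04 3.400e-03 6.036e-01] turn [-0.0001  0.0007 -0.0003]
```

View pics/w2.png

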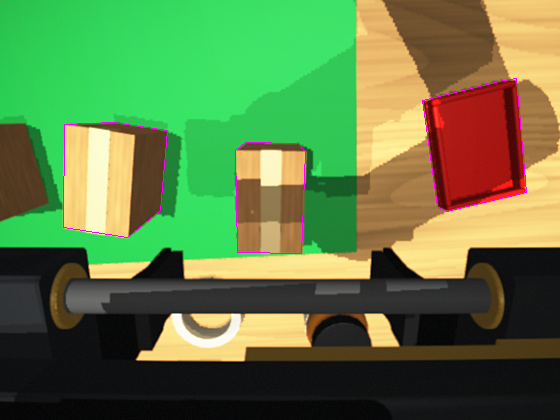

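The fits match the pictures well. Refined positions: a at (0.596, 0.1325), tray at (0.567, 0.337). Descending on a.

```bash
python3 -m creep '[[1,0,-0.003,0.12,0,0,0],[1,0,-0.003,0.25,0,0,0],[1,0,-0.003,0.37,0,0,0],[1,0,-0.003,0.47,0,0,0],[1,0,-0.003,0.54,0,0,0]]'; python3 go.py 0.5963 0.1325 0.056 -0.06
```

```text
time_s: 3.13
tcp_pos: [0.5947, 0.1304, 0.0766]
ee_rot: [[-0.998, 0.059, -0.001], [0.059, 0.998, -0.002], [0.001, -0.002, -1.0]]
wrist_force: [0.1, 0.7, -0.2]
gripper_width: 1.002
t 3.13 tcp [0.5947 0.1304 0.0766] F [ 0.11  0.7  -0.2 ] w 1.002 j [  28.   30.  -13.    0.  -47. -121.]
mm [-1.5  2.2 20.5] deg [-0.1  -0.08  0.08] rows 0.5
shift [-0.0049  0.0073  0.0685] turn [-0.0005 -0.0004  0.0005]
```

```bash
python3 -m creep '[[1,-0.004,0.006,0.04,0,0,0],[1,-0.004,0.006,0.068,0,0,0],[1,-0.004,0.006,0.068,0,0,0],[0,-0.004,0.006,0.068,0,0,0],[0,-0.004,0.006,0.068,0,0,0]]'; python3 -m creep '[[0,0,0,0,0,0,0],[0,0,0,0,0,0,0],[0,0,0,0,0,0,0],[0,0,0,0,0,0,0]]'; python3 go.py 0.5963 0.1325 0.116 -0.06
```

```text
time_s: 3.55
tcp_pos: [0.597, 0.1321, 0.0578]
ee_rot: [[-0.998, 0.059, 0.001], [0.059, 0.998, -0.001], [-0.001, -0.0, -1.0]]
wrist_force: [-0.2, 0.4, 0.3]
gripper_width: 0.923
time_s: 3.88
tcp_pos: [0.5972, 0.1323, 0.0584]
ee_rot: [[-0.998, 0.059, 0.002], [0.059, 0.998, 0.0], [-0.002, 0.0, -1.0]]
wrist_force: [-0.3, 0.0, -0.4]
gripper_width: 0.628
t 3.88 tcp [0.5972 0.1323 0.0584] F [-0.29  0.04 -0.37] w 0.628 j [  28.   31.  -14.    0.  -45. -121.]
mm [  0.7   0.2 -57.6] deg [0.01 0.13 0.08] rows 1.4
shift [ 0.0025  0.0006 -0.192 ] turn [0.     0.0007 0.0004]
```

```bash
python3 -m creep '[[0,0,0,0,0,0,0],[0,0,0,0,0,0,0],[0,0,0,-0.02,0,0,0],[0,0,0,-0.05,0,0,0],[0,0,0,-0.085,0,0,0]]';python3 -m creep '[[0,0,0,-0.03,0,0,0],[0,0,0,-0.05,0,0,0],[0,0,0,-0.05,0,0,0],[0,0,0,-0.05,0,0,0],[0,0,0,-0.05,0,0,0]]'; python3 go.py 0.5963 0.1325 0.056 -0.06;  python3 -m creep '[[0,0,0,0,0,0,0],[0,0,0,0,0,0,0],[0,0,0,0,0,0,0]]'; python3 go.py 0.5963 0.1325 0.056 -0.06; python3 - <<'E'
from h import *
cv2.imwrite("pics/s1.png",r.capture("scene")); 
E
```

```text
time_s: 4.3
tcp_pos: [0.5968, 0.1321, 0.0842]
ee_rot: [[-0.998, 0.059, 0.001], [0.059, 0.998, -0.001], [-0.001, -0.001, -1.0]]
wrist_force: [-0.2, -0.2, -1.9]
gripper_width: 0.618
time_s: 4.72
tcp_pos: [0.5964, 0.132, 0.0989]
ee_rot: [[-0.998, 0.059, 0.0], [0.059, 0.998, -0.001], [-0.0, -0.001, -1.0]]
wrist_force: [-0.7, 0.9, -1.1]
gripper_width: 0.62
t 4.72 tcp [0.5964 0.132  0.0989] F [-0.71  0.87 -1.15] w 0.62 j [  28.   28.  -12.    0.  -50. -121.]
mm [ 0.1  0.5 42.9] deg [-0.04  0.02  0.06] rows 1.0
shift [0.0004 0.0017 0.1431] turn [-0.0002  0.0001  0.0003]
time_s: 4.97
tcp_pos: [0.5961, 0.1319, 0.0984]
ee_rot: [[-0.998, 0.059, -0.001], [0.059, 0.998, -0.001], [0.001, -0.001, -1.0]]
wrist_force: [0.1, -1.0, -1.1]
gripper_width: 0.618
t 4.97 tcp [0.5961 0.1319 0.0984] F [ 0.15 -1.03 -1.1 ] w 0.618 j [  28.   28.  -12.    0.  -50. -121.]
mm [-0.2  0.7 42.4] deg [-0.07 -0.03  0.06] rows 1.0
shift [-0.0005  0.0023  0.1413] turn [-0.0004 -0.0002  0.0003]
```

View pics/s1.png

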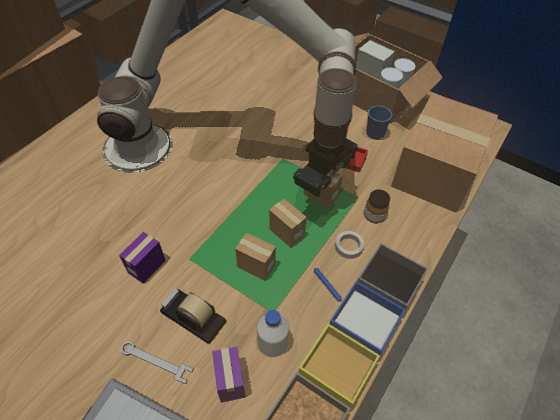

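Carton a is lifted clear (at about (323,192)) and the wrist load is only about 1.1–1.9 N, so it is light. Setting it back.

```bash
python3 -m creep '[[0,0,0,0.05,0,0,0],[0,0,0,0.09,0,0,0],[0,0,0,0.115,0,0,0],[0,0,0,0.125,0,0,0],[0,0,0,0.133,0,0,0]]';python3 -m creep '[[0,0,0,0.001,0,0,0],[0,0,0,0.002,0,0,0],[0,0,0,0.002,0,0,0]]'; python3 go.py 0.5963 0.1325 0.058 -0.06
```

```text
time_s: 5.43
tcp_pos: [0.596, 0.1317, 0.0585]
ee_rot: [[-0.998, 0.059, -0.002], [0.059, 0.998, -0.002], [0.001, -0.002, -1.0]]
wrist_force: [-4.8, -1.2, 10.4]
gripper_width: 0.622
time_s: 5.68
tcp_pos: [0.5964, 0.1319, 0.0585]
ee_rot: [[-0.998, 0.058, -0.0], [0.058, 0.998, -0.002], [0.0, -0.002, -1.0]]
wrist_force: [-0.9, -0.1, -0.4]
gripper_width: 0.616
t 5.68 tcp [0.5964 0.1319 0.0585] F [-0.93 -0.13 -0.35] w 0.616 j [  28.   31.  -14.    0.  -45. -121.]
mm [0.2 0.6 0.5] deg [-0.09 -0.01  0.09] rows 0.0
shift [0.0005 0.0019 0.0016] turn [-0.0005 -0.0001  0.0005]
```

Contact is made. Opening, then rising and moving over b.

```bash
python3 -m creep '[[1,0,0,0,0,0,0],[1,0,0,0,0,0,0],[1,0,0,0,0,0,0],[1,0,0,0,0,0,0],[1,0,0,0,0,0,0]]';python3 -m creep '[[1,0,0,-0.03,0,0,0],[1,0,0,-0.13,0,0,0],[1,0,0,-0.25,0,0,0],[1,0,0,-0.37,0,0,0],[1,0,0,-0.45,0,0,0]]'; python3 go.py 0.5718 -0.004 0.22 -0.21
```

```text
time_s: 6.1
tcp_pos: [0.5965, 0.1319, 0.0586]
ee_rot: [[-0.998, 0.058, 0.0], [0.058, 0.998, -0.001], [-0.0, -0.001, -1.0]]
wrist_force: [0.2, 0.7, 0.4]
gripper_width: 0.909
time_s: 6.52
tcp_pos: [0.5978, 0.1324, 0.1984]
ee_rot: [[-0.998, 0.058, 0.006], [0.058, 0.998, 0.0], [-0.005, 0.0, -1.0]]
wrist_force: [1.2, 0.8, 0.7]
gripper_width: 1.0
t 6.52 tcp [0.5978 0.1324 0.1984] F [1.2  0.81 0.74] w 1.0 j [  28.   22.   -5.    0.  -62. -121.]
mm [  18.  -137.6  -21.7] deg [0.04 0.31 8.73] rows 3.4
shift [ 0.0599 -0.4588 -0.0723] turn [0.0002 0.0017 0.0485]
```

```bash
python3 -m creep '[[1,0.015,-0.12,-0.03,0,0,0.01],[1,0.03,-0.24,-0.07,0,0,0.025],[1,0.045,-0.36,-0.07,0,0,0.04],[1,0.06,-0.459,-0.07,0,0,0.0485],[1,0.06,-0.459,-0.07,0,0,0.0485]]'; python3 - <<'E'
from h import *
r.capture("top")
look("wrist",[car("a",.5963,.1325),car("b",.572,-.003),car("c",.565,-.136)],"pics/w3.png")
E
python3 go.py 0.5718 -0.0045 0.058 -0.21
```

```text
time_s: 6.93
tcp_pos: [0.5702, -0.0081, 0.2207]
ee_rot: [[-0.977, 0.214, 0.006], [0.214, 0.977, -0.0], [-0.006, 0.001, -1.0]]
wrist_force: [0.4, 0.6, -0.2]
gripper_width: 0.999
wrist carton_a_mid 0.64 [ 0.5951  0.1321 -0.0623] 0.025
wrist carton_b_mid 0.86 [ 0.5718 -0.005  -0.2157] 0.02
wrist carton_c_mid 0.62 [ 0.5632 -0.137   0.1157] 0.125
t 7.18 tcp [ 0.5721 -0.0033  0.2195] F [ 0.15  0.84 -0.42] w 0.998 j [  16.   18.   -9.    0.  -63. -118.]
mm [  0.9  -1.5 161.5] deg [0.08 0.33 0.06] rows 3.9
shift [ 0.0031 -0.0049  0.5384] turn [0.0004 0.0018 0.0003]
```

View pics/w3.png

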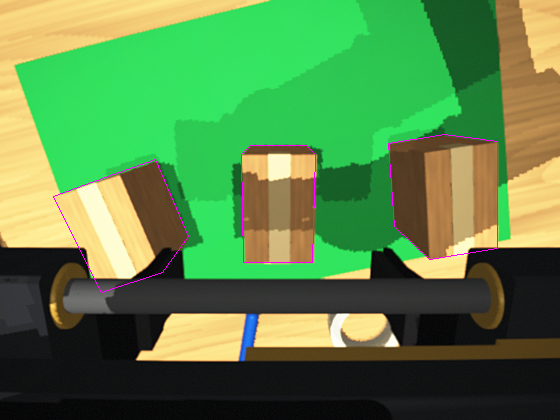

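Carton a is upright, back at its place at about (445,197). b is centred at (280,205). Descending on b.

```bash
python3 -m creep '[[1,0.003,-0.005,0.12,0,0.002,0],[1,0.003,-0.005,0.25,0,0.002,0],[1,0.003,-0.005,0.37,0,0.002,0],[1,0.003,-0.005,0.45,0,0.002,0],[1,0.003,-0.005,0.5,0,0.002,0]]'; python3 go.py 0.5718 -0.0045 0.058 -0.212
```

```text
time_s: 7.6
tcp_pos: [0.5701, -0.0036, 0.0659]
ee_rot: [[-0.979, 0.206, -0.006], [0.206, 0.979, 0.0], [0.006, -0.001, -1.0]]
wrist_force: [-0.3, 0.1, -0.4]
gripper_width: 1.003
t 7.6 tcp [ 0.5701 -0.0036  0.0659] F [-0.27  0.1  -0.38] w 1.003 j [  16.   27.  -19.   -0.  -44. -118.]
mm [-1.9 -0.5  7.9] deg [-0.05 -0.33  0.26] rows 0.2
shift [-0.0062 -0.0016  0.0264] turn [-0.0003 -0.0018  0.0015]
```

```bash
python3 -m creep '[[1,-0.005,-0.002,0.02,0,0,0.0015],[1,-0.005,-0.002,0.024,0,0,0.0015],[0,-0.005,-0.002,0.024,0,0,0.0015],[0,-0.005,-0.002,0.024,0,0,0.0015],[0,-0.005,-0.002,0.024,0,0,0.0015]]'; python3 -m creep '[[0,0,0,0,0,0,0],[0,0,0,0,0,0,0],[0,0,0,0,0,0,0],[0,0,0,0,0,0,0],[0,0,0,0,0,0,0]]'; python3 go.py 0.5718 -0.0045 0.098 -0.212
```

```text
time_s: 8.02
tcp_pos: [0.5725, -0.0041, 0.0602]
ee_rot: [[-0.978, 0.21, -0.003], [0.21, 0.978, 0.001], [0.003, 0.0, -1.0]]
wrist_force: [0.1, -0.8, 1.1]
gripper_width: 0.854
time_s: 8.43
tcp_pos: [0.5728, -0.0042, 0.061]
ee_rot: [[-0.978, 0.21, -0.002], [0.21, 0.978, 0.001], [0.002, 0.0, -1.0]]
wrist_force: [-1.9, 0.1, 5.7]
gripper_width: 0.618
t 8.43 tcp [ 0.5728 -0.0042  0.061 ] F [-1.94  0.09  5.65] w 0.618 j [  16.   28.  -19.   -0.  -43. -118.]
mm [  1.   -0.5 -37. ] deg [ 0.03 -0.12  0.04] rows 0.9
shift [ 0.0033 -0.0016 -0.1234] turn [ 0.0002 -0.0006  0.0002]
```

```bash
python3 -m creep '[[0,0,0,0,0,0,0],[0,0,0,0,0,0,0],[0,0,0,-0.02,0,0,0],[0,0,0,-0.05,0,0,0],[0,0,0,-0.085,0,0,0]]';python3 -m creep '[[0,0,0,-0.03,0,0,0],[0,0,0,-0.05,0,0,0],[0,0,0,-0.05,0,0,0],[0,0,0,-0.05,0,0,0],[0,0,0,-0.05,0,0,0]]';  python3 -m creep '[[0,0,0,0,0,0,0],[0,0,0,0,0,0,0],[0,0,0,0,0,0,0]]'; python3 go.py 0.5718 -0.0045 0.058 -0.212
```

```text
time_s: 8.85
tcp_pos: [0.5723, -0.0043, 0.0865]
ee_rot: [[-0.978, 0.21, -0.004], [0.21, 0.978, 0.001], [0.004, -0.0, -1.0]]
wrist_force: [0.3, 0.3, -2.2]
gripper_width: 0.619
time_s: 9.27
tcp_pos: [0.5719, -0.0044, 0.1012]
ee_rot: [[-0.978, 0.21, -0.004], [0.21, 0.978, 0.001], [0.004, -0.0, -1.0]]
wrist_force: [0.0, -0.2, -1.6]
gripper_width: 0.619
time_s: 9.52
tcp_pos: [0.5717, -0.0044, 0.1008]
ee_rot: [[-0.978, 0.21, -0.005], [0.21, 0.978, 0.0], [0.005, -0.001, -1.0]]
wrist_force: [-0.0, -0.6, -1.9]
gripper_width: 0.62
t 9.52 tcp [ 0.5717 -0.0044  0.1008] F [-0.03 -0.63 -1.95] w 0.62 j [  16.   25.  -17.   -0.  -48. -118.]
mm [-0.4 -0.  42.8] deg [-0.04 -0.31  0.01] rows 1.0
shift [-1.200e-03 -1.000e-04  1.425e-01] turn [-0.0002 -0.0017  0.0001]
```

b reads about 1.6–1.9 N, so it is light too. I'll check it in a picture, then set it back.

```bash
python3 - <<'E'
from h import *
cv2.imwrite("pics/s2.png",r.capture("scene")[130:330,200:420].repeat(2,0).repeat(2,1)); 
E
python3 -m creep '[[0,0,0,0.05,0,0,0],[0,0,0,0.09,0,0,0],[0,0,0,0.115,0,0,0],[0,0,0,0.125,0,0,0],[0,0,0,0.133,0,0,0]]';python3 -m creep '[[0,0,0,0.001,0,0,0],[0,0,0,0.002,0,0,0],[0,0,0,0.002,0,0,0]]'
```

```text
time_s: 9.98
tcp_pos: [0.5711, -0.0045, 0.0611]
ee_rot: [[-0.978, 0.21, -0.007], [0.21, 0.978, -0.0], [0.007, -0.002, -1.0]]
wrist_force: [-6.1, 1.4, 13.3]
gripper_width: 0.621
time_s: 10.23
tcp_pos: [0.5717, -0.0044, 0.0612]
ee_rot: [[-0.978, 0.209, -0.006], [0.209, 0.978, -0.0], [0.005, -0.001, -1.0]]
wrist_force: [-0.2, 0.7, 0.4]
gripper_width: 0.617
```

View pics/s2.png

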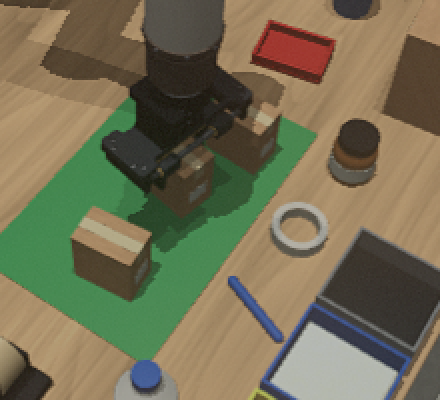

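The crop shows b held clear at about (185,185) with its shadow below it, and a standing. b is now back down. Releasing it and going to c.

```bash
python3 -m creep '[[1,0,0,0,0,0,0],[1,0,0,0,0,0,0],[1,0,0,0,0,0,0],[1,0,0,0,0,0,0],[1,0,0,0,0,0,0]]';python3 -m creep '[[1,0,0,-0.03,0,0,0],[1,0,0,-0.13,0,0,0],[1,0,0,-0.25,0,0,0],[1,0,0,-0.37,0,0,0],[1,0,0,-0.45,0,0,0]]'; python3 go.py 0.565 -0.1365 0.22 0.1
```

```text
time_s: 10.65
tcp_pos: [0.5718, -0.0044, 0.0613]
ee_rot: [[-0.978, 0.209, -0.005], [0.209, 0.978, -0.0], [0.005, -0.001, -1.0]]
wrist_force: [-0.5, 0.3, -0.2]
gripper_width: 0.913
time_s: 11.07
tcp_pos: [0.5737, -0.0045, 0.2008]
ee_rot: [[-0.978, 0.209, 0.0], [0.209, 0.978, 0.0], [-0.0, 0.0, -1.0]]
wrist_force: [0.7, 0.1, 0.8]
gripper_width: 1.0
t 11.07 tcp [ 0.5737 -0.0045  0.2008] F [0.68 0.12 0.79] w 1.0 j [  16.   19.  -10.   -0.  -61. -118.]
mm [ -19.  -131.   -19.2] deg [ 1.000e-02  0.000e+00 -1.778e+01] rows 3.2
shift [-0.0634 -0.4365 -0.0639] turn [ 0.      0.     -0.0988]
```

```bash
python3 -m creep '[[1,-0.015,-0.11,-0.03,0,0,-0.03],[1,-0.03,-0.23,-0.06,0,0,-0.06],[1,-0.05,-0.35,-0.063,0,0,-0.09],[1,-0.063,-0.436,-0.063,0,0,-0.0988],[1,-0.063,-0.436,-0.063,0,0,-0.0988]]'; python3 - <<'E'
from h import *
r.capture("top")
look("wrist",[car("b",.572,-.004),car("c",.565,-.136)],"pics/w4.png")
E
python3 go.py 0.565 -0.1365 0.058 0.1
```

```text
time_s: 11.48
tcp_pos: [0.5643, -0.1401, 0.2208]
ee_rot: [[-0.995, -0.096, 0.001], [-0.096, 0.995, -0.001], [-0.001, -0.001, -1.0]]
wrist_force: [0.2, -0.1, 0.1]
gripper_width: 0.999
wrist carton_b_mid 0.81 [ 0.5705 -0.0042 -0.2166] 0.137
wrist carton_c_mid 0.63 [ 0.5647 -0.137   0.0988] 0.016
t 11.68 tcp [ 0.5649 -0.1359  0.22  ] F [0.01 0.25 0.08] w 0.999 j [  2.  19.  -8.  -0. -64. -87.]
mm [  0.   -0.6 162. ] deg [0.01 0.02 0.01] rows 3.9
shift [ 0.     -0.002   0.5401] turn [0.0001 0.0001 0.    ]
```

View pics/w4.png

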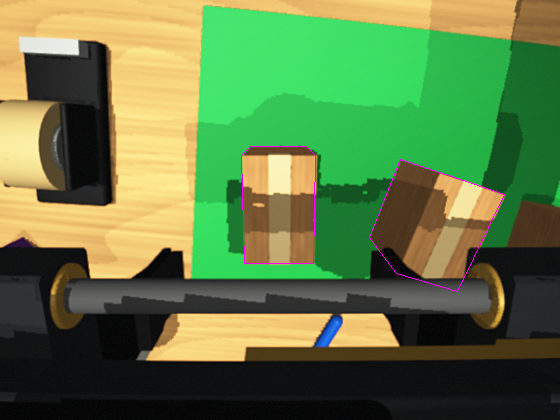

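b is standing at about (437,225), in place. c is centred at (280,205), and nothing obstructs the descent.

```bash
python3 -m creep '[[1,0,-0.003,0.12,0,0,0],[1,0,-0.003,0.25,0,0,0],[1,0,-0.003,0.37,0,0,0],[1,0,-0.003,0.45,0,0,0],[1,0,-0.003,0.5,0,0,0]]'; python3 go.py 0.5648 -0.137 0.058 0.1
```

```text
time_s: 12.1
tcp_pos: [0.5633, -0.1353, 0.0668]
ee_rot: [[-0.995, -0.101, -0.005], [-0.101, 0.995, 0.001], [0.005, 0.001, -1.0]]
wrist_force: [0.1, -0.1, -0.5]
gripper_width: 1.002
t 12.1 tcp [ 0.5633 -0.1353  0.0668] F [ 0.12 -0.15 -0.55] w 1.002 j [  2.  28. -18.  -0. -44. -87.]
mm [-1.4 -1.8  8.8] deg [ 0.06 -0.29  0.09] rows 0.2
shift [-0.0047 -0.006   0.0292] turn [ 0.0003 -0.0016  0.0005]
```

```bash
python3 -m creep '[[1,-0.004,-0.005,0.02,0,0,0],[1,-0.004,-0.005,0.028,0,0,0],[0,-0.004,-0.005,0.028,0,0,0],[0,-0.004,-0.005,0.028,0,0,0],[0,-0.004,-0.005,0.028,0,0,0]]'; python3 -m creep '[[0,0,0,0,0,0,0],[0,0,0,0,0,0,0],[0,0,0,0,0,0,0],[0,0,0,0,0,0,0],[0,0,0,0,0,0,0]]'; python3 go.py 0.565 -0.137 0.098 0.1
```

```text
time_s: 12.52
tcp_pos: [0.5657, -0.1365, 0.0599]
ee_rot: [[-0.995, -0.102, -0.002], [-0.102, 0.995, 0.0], [0.002, 0.001, -1.0]]
wrist_force: [-0.0, -0.0, 1.0]
gripper_width: 0.855
time_s: 12.93
tcp_pos: [0.566, -0.1366, 0.0606]
ee_rot: [[-0.995, -0.102, -0.001], [-0.102, 0.995, 0.0], [0.001, 0.0, -1.0]]
wrist_force: [-0.6, 0.1, 4.0]
gripper_width: 0.617
t 12.93 tcp [ 0.566  -0.1366  0.0606] F [-0.57  0.1   4.02] w 0.617 j [  2.  29. -18.  -0. -43. -86.]
mm [  1.1  -0.3 -37.4] deg [ 0.03 -0.05  0.12] rows 0.9
shift [ 0.0036 -0.0011 -0.1246] turn [ 0.0001 -0.0003  0.0007]
```

```bash
python3 -m creep '[[0,0,0,0,0,0,0],[0,0,0,0,0,0,0],[0,0,0,-0.02,0,0,0],[0,0,0,-0.05,0,0,0],[0,0,0,-0.085,0,0,0]]';python3 -m creep '[[0,0,0,-0.03,0,0,0],[0,0,0,-0.06,0,0,0],[0,0,0,-0.06,0,0,0],[0,0,0,-0.06,0,0,0],[0,0,0,-0.06,0,0,0]]';  python3 -m creep '[[0,0,0,0,0,0,0],[0,0,0,0,0,0,0],[0,0,0,0,0,0,0]]'; python3 go.py 0.5673 0.3371 0.24 0.195;  python3 - <<'E'
from h import *
print(r.sense()["moment"])
cv2.imwrite("pics/s3.png",r.capture("scene")[130:330,200:420].repeat(2,0).repeat(2,1)); 
E
```

```text
time_s: 13.35
tcp_pos: [0.5644, -0.1365, 0.085]
ee_rot: [[-0.995, -0.101, -0.006], [-0.101, 0.995, 0.001], [0.005, 0.001, -1.0]]
wrist_force: [0.5, -0.1, -6.4]
gripper_width: 0.621
time_s: 13.77
tcp_pos: [0.564, -0.1364, 0.1028]
ee_rot: [[-0.995, -0.101, -0.006], [-0.101, 0.995, 0.001], [0.006, 0.002, -1.0]]
wrist_force: [0.1, -0.2, -8.1]
gripper_width: 0.62
time_s: 14.02
tcp_pos: [0.5637, -0.1364, 0.1023]
ee_rot: [[-0.995, -0.101, -0.007], [-0.101, 0.995, 0.001], [0.007, 0.002, -1.0]]
wrist_force: [-0.5, 0.7, -5.6]
gripper_width: 0.616
t 14.02 tcp [ 0.5637 -0.1364  0.1023] F [-0.51  0.67 -5.58] w 0.616 j [  2.  25. -16.  -0. -49. -86.]
mm [ -50.4  471.  -137.2] deg [ 0.13 -0.41 -5.38] rows 11.8
shift [-0.1679  1.57   -0.4572] turn [ 0.0007 -0.0023 -0.0299]
[-0.04722815 -0.07602159 -0.03490282]
```

View pics/s3.png

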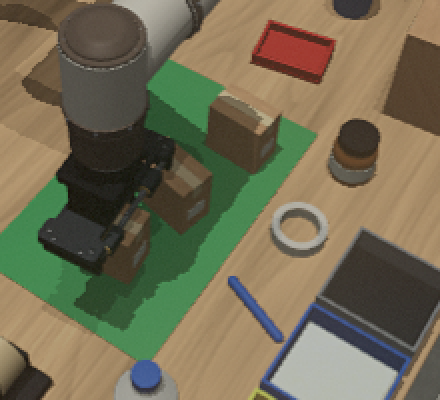

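c weighs about 6–8 N, so it is the heavy one; a and b are both standing in place. Raising it and carrying it over to the tray.

```bash
python3 -m creep '[[0,0,0,-0.05,0,0,0],[0,0,0,-0.13,0,0,0],[0,0,0,-0.22,0,0,0],[0,0,0,-0.3,0,0,0],[0,0,0,-0.35,0,0,0]]';python3 -m creep '[[0,0,0.04,-0.03,0,-0.0023,0],[0,0,0.1,-0.06,0,-0.0023,0],[0,0,0.18,-0.07,0,-0.0023,0],[0,0,0.27,-0.07,0,-0.0023,0],[0,0,0.36,-0.07,0,-0.0023,0]]'; python3 go.py 0.5673 0.3371 0.23 0.195
```

```text
time_s: 14.48
tcp_pos: [0.5656, -0.1367, 0.2103]
ee_rot: [[-0.995, -0.101, -0.003], [-0.101, 0.995, 0.001], [0.003, 0.001, -1.0]]
wrist_force: [0.9, -0.2, -6.8]
gripper_width: 0.615
time_s: 14.9
tcp_pos: [0.5539, -0.0281, 0.2311]
ee_rot: [[-0.995, -0.1, 0.004], [-0.1, 0.995, 0.002], [-0.004, 0.001, -1.0]]
wrist_force: [1.3, 0.3, -7.2]
gripper_width: 0.615
t 14.9 tcp [ 0.5539 -0.0281  0.2311] F [ 1.32  0.29 -7.16] w 0.615 j [ 14.  15. -10.  -0. -64. -98.]
mm [-49.9 362.    1.9] deg [ 0.07  0.23 -5.42] rows 8.8
shift [-0.1664  1.2066  0.0062] turn [ 0.0004  0.0013 -0.0301]
```

```bash
python3 -m creep '[[0,-0.01,0.09,0,0,0,-0.006],[0,-0.025,0.18,0,0,0,-0.012],[0,-0.037,0.27,0,0,0,-0.018],[0,-0.05,0.36,0,0,0,-0.024],[0,-0.062,0.45,0,0,0,-0.03]]';python3 go.py 0.5673 0.3371 0.23 0.195; python3 -m creep '[[0,-0.015,0.09,0,0,0,0],[0,-0.03,0.18,0,0,0,0],[0,-0.043,0.27,0,0,0,0],[0,-0.06,0.36,0,0,0,0],[0,-0.075,0.45,0,0,0,0]]'; python3 go.py 0.5673 0.3371 0.23 0.195
```

```text
time_s: 15.32
tcp_pos: [0.558, 0.1098, 0.2308]
ee_rot: [[-0.981, -0.195, 0.002], [-0.195, 0.981, 0.002], [-0.003, 0.001, -1.0]]
wrist_force: [-0.6, -0.2, -7.1]
gripper_width: 0.62
t 15.32 tcp [0.558  0.1098 0.2308] F [-0.59 -0.16 -7.06] w 0.62 j [  27.   17.   -9.   -0.  -64. -106.]
mm [-53.3 221.2   1.2] deg [0.08 0.16 0.04] rows 5.5
shift [-0.1778  0.7372  0.0042] turn [0.0004 0.0009 0.0002]
time_s: 15.73
tcp_pos: [0.5528, 0.2481, 0.2303]
ee_rot: [[-0.981, -0.195, 0.001], [-0.195, 0.981, 0.001], [-0.001, 0.001, -1.0]]
wrist_force: [0.9, -0.8, -5.9]
gripper_width: 0.62
t 15.73 tcp [0.5528 0.2481 0.2303] F [ 0.87 -0.83 -5.93] w 0.62 j [  39.   21.   -3.   -0.  -66. -118.]
mm [-31.6  84.4   0.4] deg [0.07 0.07 0.05] rows 2.2
shift [-0.1052  0.2815  0.0013] turn [0.0004 0.0004 0.0003]
```

```bash
python3 -m creep '[[0,-0.035,0.09,0,0,0,0],[0,-0.065,0.17,0,0,0,0],[0,-0.09,0.235,0,0,0,0],[0,-0.107,0.27,0,0,0,0],[0,-0.108,0.2815,0,0,0,0]]';python3 -m creep '[[0,0,0,0,0,0,0],[0,0,0,0,0,0,0],[0,0,0,0,0,0,0]]'; python3 - <<'E'
from h import *
look("wrist",[TR],"pics/w5.png")
E
python3 go.py 0.5685 0.3371 0.1 0.195
```

```text
time_s: 16.15
tcp_pos: [0.5678, 0.3394, 0.2289]
ee_rot: [[-0.981, -0.196, -0.0], [-0.196, 0.981, 0.001], [-0.0, 0.001, -1.0]]
wrist_force: [0.9, -0.6, -6.9]
gripper_width: 0.617
time_s: 16.4
tcp_pos: [0.5674, 0.3382, 0.2287]
ee_rot: [[-0.981, -0.196, -0.001], [-0.196, 0.981, -0.0], [0.001, 0.0, -1.0]]
wrist_force: [0.3, 0.3, -6.8]
gripper_width: 0.618
hold_tray_in missed [277.09324644 188.80252871] [(0.84, [0.4127, 0.3107, 0.575, 0.4055])]
t 16.5 tcp [0.5677 0.3383 0.2292] F [-0.3  -0.07 -6.01] w 0.621 j [  45.   26.    5.   -0.  -69. -123.]
mm [ -0.5  -1.4 129.2] deg [ 0.04 -0.01  0.09] rows 3.1
shift [-0.0017 -0.0047  0.4306] turn [ 0.0002 -0.      0.0005]
```

View pics/w5.png

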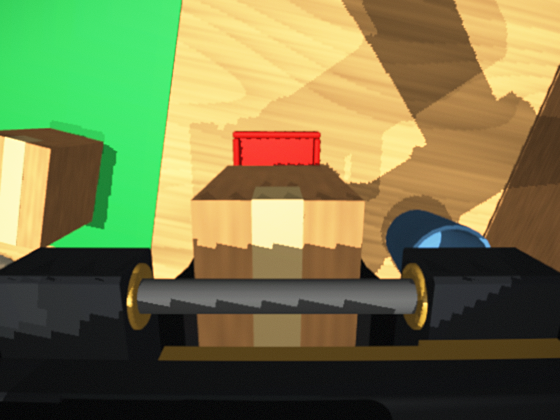

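The tray's near edge runs across columns 233–320 with its centre at 277. The held carton is centred at 278, so they are aligned. Before lowering I'll check the predicted tray edges against this view.

```bash
python3 - <<'E'
from h import *
wristpose()
print(proj("wrist",box(.5672,.3371,.1945,.112,.082,0,.022)).round(1).tolist())
E
python3 -m creep '[[0,-0.002,-0.004,0.06,0,0,0],[0,-0.002,-0.004,0.15,0,0,0],[0,-0.002,-0.004,0.24,0,0,0],[0,-0.002,-0.004,0.32,0,0,0],[0,-0.002,-0.004,0.37,0,0,0]]';python3 -m creep '[[0,0,0,0.015,0,0,0],[0,0,0,0.02,0,0,0]]'; python3 - <<'E'
from h import *
wristpose()
im=r.capture("wrist").copy(); print(proj("wrist",box(.5672,.3371,.1945,.112,.082,0,.022)).round(1)[4:].tolist()); cv2.imwrite("pics/w6.png",im)
cv2.imwrite("pics/s6.png",r.capture("scene")[80:230,260:440].repeat(3,0).repeat(3,1)); 
E
python3 go.py 0.5685 0.3371 0.063 0.195
```

```text
[[314.6, 238.8], [236.9, 238.7], [234.0, 130.0], [317.6, 130.1], [316.7, 245.7], [234.6, 245.6], [231.4, 130.7], [320.1, 130.9]]
time_s: 16.92
tcp_pos: [0.5674, 0.3354, 0.1154]
ee_rot: [[-0.981, -0.194, -0.004], [-0.194, 0.981, -0.002], [0.004, -0.001, -1.0]]
wrist_force: [-0.9, -0.4, -7.0]
gripper_width: 0.616
time_s: 17.08
tcp_pos: [0.5666, 0.334, 0.1079]
ee_rot: [[-0.981, -0.193, -0.007], [-0.193, 0.981, -0.004], [0.008, -0.003, -1.0]]
wrist_force: [0.3, -0.3, -6.7]
gripper_width: 0.62
[[341.6, 307.9], [222.1, 307.8], [215.3, 141.8], [349.2, 141.7]]
t 17.18 tcp [0.5681 0.3354 0.1104] F [ 0.45 -0.52 -6.32] w 0.616 j [  45.   32.   -3.   -0.  -55. -123.]
mm [-0.9  1.6 47.4] deg [-0.03 -0.14 -0.  ] rows 1.1
shift [-0.0029  0.0054  0.1581] turn [-0.0002 -0.0008 -0.    ]
```

View pics/w6.png

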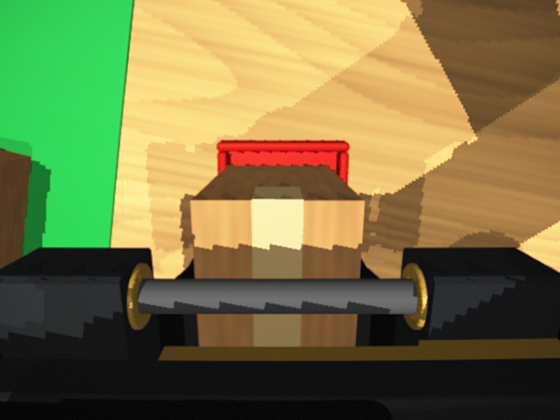

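View pics/s6.png

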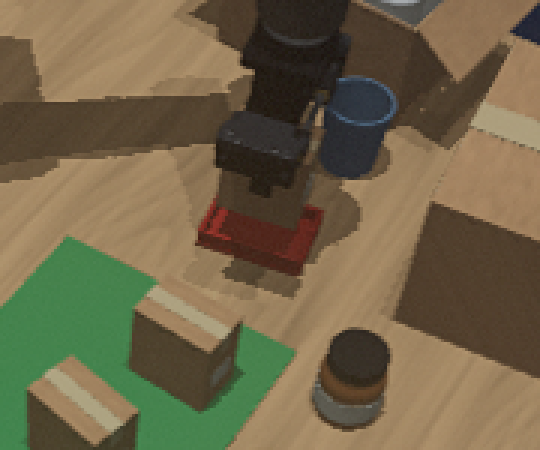

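The tray edge matches the prediction within about 2 px: seen at 218–350, predicted 215–349. It needs a shift of about 2 mm toward +y, then slow lowering.

```bash
python3 -m creep '[[0,-0.003,0.006,0.03,0,-0.0008,0],[0,-0.003,0.006,0.06,0,-0.0008,0],[0,-0.003,0.006,0.085,0,-0.0008,0],[0,-0.003,0.006,0.11,0,-0.0008,0],[0,-0.003,0.006,0.13,0,-0.0008,0]]'; python3 go.py 0.5685 0.3375 0.063 0.195
```

```text
time_s: 17.6
tcp_pos: [0.5681, 0.337, 0.0702]
ee_rot: [[-0.981, -0.194, -0.001], [-0.194, 0.981, -0.001], [0.001, -0.001, -1.0]]
wrist_force: [0.4, 0.4, -6.5]
gripper_width: 0.62
t 17.6 tcp [0.5681 0.337  0.0702] F [ 0.43  0.42 -6.52] w 0.62 j [  45.   34.   -6.    0.  -50. -124.]
mm [-0.5  0.4  7.2] deg [-0.07 -0.07 -0.01] rows 0.2
shift [-0.0016  0.0013  0.0238] turn [-0.0004 -0.0004 -0.0001]
```

```bash
python3 -m creep '[[0,-0.001,0.001,0.006,0,0,0],[0,-0.001,0.001,0.012,0,0,0],[0,-0.001,0.001,0.017,0,0,0],[0,-0.001,0.001,0.021,0,0,0],[0,-0.001,0.001,0.024,0,0,0]]'; python3 go.py 0.5685 0.3375 0.063 0.195
```

```text
time_s: 18.02
tcp_pos: [0.5687, 0.3376, 0.0637]
ee_rot: [[-0.981, -0.194, -0.0], [-0.194, 0.981, -0.001], [0.0, -0.001, -1.0]]
wrist_force: [-2.8, -0.4, -0.9]
gripper_width: 0.621
t 18.02 tcp [0.5687 0.3376 0.0637] F [-2.76 -0.42 -0.94] w 0.621 j [  45.   35.   -6.    0.  -50. -124.]
mm [ 0.2 -0.   0.7] deg [-0.06 -0.02  0.01] rows 0.0
shift [ 0.0006 -0.0001  0.0023] turn [-0.0003 -0.0001  0.    ]
```

The weight has come off the wrist at z = 0.0637, as expected for the tray floor. Holding briefly, then releasing.

```bash
python3 -m creep '[[0,0,0,0.002,0,0,0],[0,0,0,0.002,0,0,0],[0,0,0,0.002,0,0,0]]'; python3 -m creep '[[1,0,0,0,0,0,0],[1,0,0,0,0,0,0],[1,0,0,0,0,0,0],[1,0,0,0,0,0,0],[1,0,0,0,0,0,0]]'; python3 -m creep '[[1,0,0,0,0,0,0],[1,0,0,-0.03,0,0,0],[1,0,0,-0.1,0,0,0],[1,0,0,-0.2,0,0,0],[1,0,0,-0.3,0,0,0]]';python3 -m creep '[[1,0,0,-0.1,0,0,0],[1,0,0,-0.2,0,0,0],[1,0,0,-0.3,0,0,0],[1,0,0,-0.3,0,0,0]]'; python3 - <<'E'
from h import *
r.capture("top")
look("scene",[car("a",.5963,.1325),car("b",.572,-.004),("carton_c_mid",.5673,.3371,.084,.054,.006,.096)],"pics/s7.png")
look("wrist",[car("a",.5963,.1325),("carton_c_mid",.5673,.3371,.084,.054,.006,.096)],"pics/w7.png")
E
```

```text
time_s: 18.27
tcp_pos: [0.5688, 0.3376, 0.0637]
ee_rot: [[-0.981, -0.194, 0.0], [-0.194, 0.981, -0.001], [-0.0, -0.001, -1.0]]
wrist_force: [-1.4, -1.4, -3.2]
gripper_width: 0.617
time_s: 18.68
tcp_pos: [0.5692, 0.338, 0.0644]
ee_rot: [[-0.981, -0.194, 0.002], [-0.194, 0.981, 0.0], [-0.002, -0.0, -1.0]]
wrist_force: [-0.6, -0.3, 0.3]
gripper_width: 0.913
time_s: 19.1
tcp_pos: [0.5688, 0.3376, 0.1553]
ee_rot: [[-0.981, -0.194, 0.001], [-0.194, 0.981, -0.001], [-0.0, -0.001, -1.0]]
wrist_force: [0.6, 0.7, 0.4]
gripper_width: 0.998
time_s: 19.43
tcp_pos: [0.5716, 0.3392, 0.2545]
ee_rot: [[-0.981, -0.195, 0.013], [-0.195, 0.981, 0.007], [-0.014, 0.004, -1.0]]
wrist_force: [0.8, -0.1, 1.8]
gripper_width: 0.998
scene carton_a_mid 0.68 [ 0.5964  0.1317 -0.0238] 0.048
scene carton_b_mid 0.82 [ 0.5713 -0.0041 -0.1968] 0.031
scene carton_c_mid 0.88 [0.5666 0.3401 0.1414] 0.049
wrist carton_a_mid 0.92 [ 0.5952  0.1318 -0.0681] 0.009
wrist carton_c_mid 0.75 [0.5672 0.3366 0.1987] 0.026
```

View pics/s7.png

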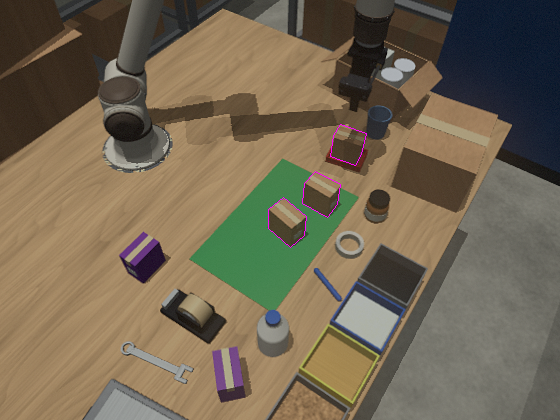

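View pics/w7.png

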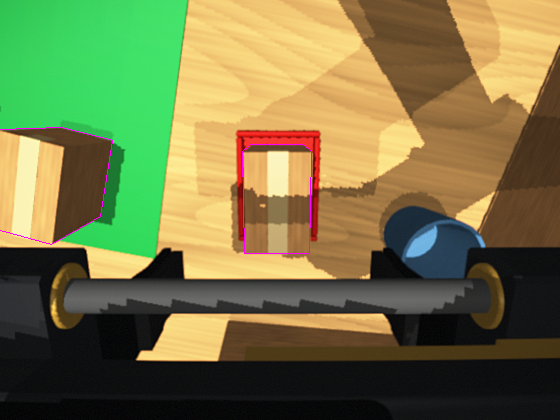

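Carton c stands in the tray pocket with walls visible on all the sides in view: wrist view centre (277,200), tray 237–320. The fit puts it within about 1 mm of the pocket centre. a and b are upright in place, and the bystanders have not moved. Handing in.

```bash
python3 -c "
from station import r
s=r.sense();print(s['time_s'],s['wrist_force'],s['tcp_pos'])
print(r.finish_job())"
```

```text
19.8333 [ 0.01206276 -0.59782818  0.06832098] [0.56840856 0.33741175 0.24391535]
the job is handed in; nothing more can be done
None
```

I lifted the cartons left to right. The left one (a) read about 1.1–1.9 N and the middle one (b) about 1.6–2.2 N. Both were set back upright where they had stood. The right one (c) read about 5.6–8 N, so it was the heavy one. I carried it over and lowered it gently into the red tray, then handed in at 19.8 s of the 72 s allowed.

**Last checks:**
- **Carton c:** The wrist camera puts it at (0.567, 0.337), within about 1 mm of the pocket centre. The wrist height at release matched the tray floor. It pressed on the wrist with about 6.5 N before set-down, well over the 3.4 N needed.
- **Cartons a and b:** The fits put both within about 3 mm of where they started, and both look upright.
- **Other things on the bench:** They look unmoved in the pictures; I did not measure them. The gripper was open and well clear at hand-in.

**Disagreement:** The coarser scene-camera fit of c differed from the wrist fit by 3–4 mm and 0.06 rad. That is within its accuracy, and I relied on the wrist view. No check failed.

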